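# Run-up check of a potter's wheel control set

## Robot

A 6-joint arm with a two-finger parallel gripper is mounted at the origin on the work surface; the furniture and walls round the work are solid. World frame = base frame: x ahead of the robot, y to its left, z up, the work surface at z = 0. Lengths are in m, angles in degrees, forces in N, time in s.
With the tool pointing down it reaches from about 0.35 to 0.875 m from the base axis. Payload 4.2 kg.
Tool frame: the origin (TCP) lies on the front face of the gripper's body, between the roots of the fingers; the fingertips stand 70 mm ahead of it and the grasp point (between the pads) lies 51 mm ahead of it (r.nose_length is the distance from the TCP to the fingertips, in m); z points along the fingers, y is the direction in which the jaws open and shut (so a half turn about z gives the same grasp; the last joint's range is limited). The gripper opens to 87 mm and grips with 3 to 60 N. Pads are 19 mm wide; open, the fingers measure 117 mm over their backs; the gripper's body (75 mm by 190 mm) begins 51 mm behind the grasp point.
Start: joints at [83.113, 22.042, 0.453, 0, -68.411, -14.817], TCP at [0.231, 0.581, 0.292] pointing down, gripper open.
Joint ranges: [-179.83, 179.83], [-69.29, 118.12], [-61.27, 80.66], [-181.25, 117.63], [-171.15, -9.14], [-177.46, 177.46]. Speed limits (degrees/s): [159.86, 159.86, 180, 180, 180, 180].

## Interface

Orientations are given as a 3x3 rotation matrix whose columns are the frame's x, y, z axes.
In Python, from station import telemetry, capture, order, r gives the robot as it stands.
- The arm moves only by the tool drive_tool, never from a script. Its argument "series" is a list of rows, each a list of 4 numbers: the shift along the tool's x, y, z as a fraction of full scale, then the turn about the tool's z as a fraction of full scale. In form: [[dx, dy, dz, turn], ...]. A call has 1 to 10 rows; each row is the pose to reach, as a shift and turn from the pose commanded when the call began, along the tool's axes at that moment; what a row does not reach only later rows make up. Full scale, the value 1, is 0.12 m for a shift and 2 rad for a turn. A row lasts 1/8 s, in which the tool goes at most 62.5 mm and 10.7 degrees, less where a joint would pass 70% of its speed; a pose out of reach is approached as far as the arm can. A call with a number of a shift or a turn outside -1 to 1 is refused whole. A call with a gripper value outside its range is refused whole. "fingers" is the finger opening in mm, from 0 to 87, set as the call begins (left out, the last holds). The fingers move at their own pace and stop on an object; the grip force is fixed at half the most. Time passes only in rows, so rows that repeat a pose let the fingers close. It gives the time, the measured TCP pose, the force and the opening at its end, in the units of the state.
- telemetry.sense(): the state, without advancing time (a new reading comes with each control period).
- capture(name): name is "scene" or "side" or "wrist"; returns a dict with "color" (480x640x3 uint8, blue, green, red), "fx", "fy", "cx", "cy" (pixels), "k1" (the pictures are not rectified: a ray, as slopes to the right and down, at radius r is drawn at 1 + k1 r^2 times it, then the intrinsics apply), "eye" and "attitude" of the camera in the world; the wrist camera has in their place "mount" (4x4, takes a point from camera to tool coordinates, whose origin is the TCP and whose axes are the flange's). Camera axes: x right, y up, looking along -z (the intrinsics and any distortion apply to the point x, -y, -z); pixel columns grow to the right and rows downward; lengths in m; the calibration is good to about 2 mm. A picture is of the moment at which its call begins: read the wrist's pose just before it. There is no depth.
- order.finish_job(): hands the job in, once; it reports no verdict.
The state is a dict: "time_s": time; "joints": joint angles; "joint_velocities": joint speeds; "effort": joint torques, N m; "tcp_pos": TCP position; "ee_rot": TCP orientation; "wrist_force": force on the tool from outside, world axes, zero at the start; "moment": the same for the moment, N m; "gripper_width": opening from 0.0 (shut) to 1.0 (fully open).
Only numpy, scipy, OpenCV 4.12 (cv2) and the standard library are available. Lean on these libraries where they do the work, as an engineer would, in place of code of your own. Each camera call takes 0.05 s, during which the arm holds its last target. There are 200 camera calls.

## Task

The control set of the new potter's wheel is on the bench for its run-up check. First draw the wooden chock right out from under the treadle and leave it standing upright on the bench, clear of the treadle; then press the keys one at a time, each fully down: the round one, then the square one, then the long bar, without pressing the cross-shaped one. Last, push the treadle down to its stop and let it come back up; leave the other things on the bench where they are.

Things in the scene. Friction and masses are not known exactly. Their poses are not given: they have to be found in the camera images.
- board: grey square control board fixed to the bench, 190 x 190 x 18 mm; origin under its centre; four identical square slots at x, y = +-42 mm hold four grey key modules (78 x 78 x 36 mm, one key in the middle of each), which sit in any order, square to the board
- round_top (a point): centre of the top face of the round key (disc 50 mm across); white plastic, stands 16 mm above its module (70 mm above the bench) when up
- key_round (a joint): travel of the round key (disc 50 mm across): 0 up, 0.010 m fully down; springs back, about 6 N when fully down
- pin_round (a joint): dark tell-tale pin, 9 mm across, at the far left (+x +y) corner of the module of the round key: 0 standing 8 mm proud, about 0.006 m once its key has been pressed fully down; it then stays sunk. Only the key moves it
- square_top (a point): centre of the top face of the square key (46 x 46 mm); white plastic, stands 16 mm above its module (70 mm above the bench) when up
- key_square (a joint): travel of the square key (46 x 46 mm): 0 up, 0.010 m fully down; springs back, about 6 N when fully down
- pin_square (a joint): dark tell-tale pin, 9 mm across, at the far left (+x +y) corner of the module of the square key: 0 standing 8 mm proud, about 0.006 m once its key has been pressed fully down; it then stays sunk. Only the key moves it
- bar_top (a point): centre of the top face of the long bar key (22 mm in board x, 62 mm in board y); white plastic, stands 16 mm above its module (70 mm above the bench) when up
- key_bar (a joint): travel of the long bar key (22 mm in board x, 62 mm in board y): 0 up, 0.010 m fully down; springs back, about 6 N when fully down
- pin_bar (a joint): dark tell-tale pin, 9 mm across, at the far left (+x +y) corner of the module of the bar key: 0 standing 8 mm proud, about 0.006 m once its key has been pressed fully down; it then stays sunk. Only the key moves it
- cross_top (a point): centre of the top face of the cross-shaped key (plus sign, 58 mm across, arms 18 mm wide); white plastic, stands 16 mm above its module (70 mm above the bench) when up
- key_cross (a joint): travel of the cross-shaped key (plus sign, 58 mm across, arms 18 mm wide): 0 up, 0.010 m fully down; springs back, about 6 N when fully down
- pin_cross (a joint): dark tell-tale pin, 9 mm across, at the far left (+x +y) corner of the module of the cross key: 0 standing 8 mm proud, about 0.006 m once its key has been pressed fully down; it then stays sunk. Only the key moves it
- treadle_base: dark steel base of the treadle, fixed to the bench; origin on the bench under the middle of the treadle; x points from the free nose (at x = -85 mm) to the hinge (at x = +90 mm, 35 mm up), y to the treadle's left. The base itself reaches only from x = -20 to x = +110 mm
- treadle (a joint): treadle angle: 0 up (rest, nose about 85 mm above the bench, tilted 0.27 rad), 0.22 rad fully down at its stop; springs back, about 5 to 12 N at the nose. The aluminium plate is 184 mm long, 98 mm wide (y = +-49 mm), 10 mm thick, with rubber ribs
- treadle_press (a point): point on the treadle's top face on its centre line, 150 mm from the hinge, where to press; it goes down 32 mm
- chock: loose plain wooden chock, 0.25 kg, standing on the bench, put in from the treadle's right (-y) side under its nose. Origin on the underside of its block: block 36 (x) x 60 (y) x 56 mm high; a low bar 36 mm wide and 20 mm high runs from it in -y to an upright pull post 36 (x) x 20 (y) x 90 mm high whose centre is at y = -95 mm
- chock_gap (a point): point on top of the chock's low bar (20 mm up), midway between its block and its post, at y = -56 mm of the chock; the free gap from the block to the post's inner face is 55 mm, about 45 mm of it beside the treadle at the start
- paste_pot: bystander, to be left where it is: small plain white straight-sided pot, 56 mm wide, 51 mm high
- loop_tool: bystander, to be left where it is: loop trimming tool, 171 mm long, 12 mm high, wooden handle
- plain_jar: bystander, to be left where it is: plain white open jar, 82 mm wide, 69 mm high

How it is judged:
By the outcome, as a careful person would: the job done as asked, in the order asked, and still so for the second after the job is handed in, with the robot touching nothing.
It also fails if it takes over 58 s, if anything falls off the work surface, if the arm or the gripper's body presses on something with over 40 N, if the wrist force passes 120 N, or if a joint passes its speed limit or range.

## Working session

There is one attempt and no reset: what is moved stays moved. The work goes in short steps, Python scripts to look and compute and a tool call to move; the robot and the scene stay as the last step left them, time stands still between calls to the robot, and variables do not carry over. Pictures are saved under pics/ and viewed, about 8 in all and at most 12, crops included, and the job is handed in when it is done.

Besides the shell and the picture viewer there is one more tool, called after ">>>" as name(argument=value, ...), one argument or row to a line, values as JSON. drive_tool: Moves the arm, as the interface text tells. Shift numbers are shares of 0.12 m and turn numbers shares of 2 rad, none past 1 either way. Its arguments: {"type":"object","properties":{"series":{"type":"array","items":{"type":"array","items":{"type":"number","minimum":-1,"maximum":1}}},"fingers":{"type":"number"}},"required":["series"]}

```bash
mkdir -p pics
cat > h.py <<'E'
import numpy as np, cv2
from station import telemetry, capture, order, r
def ray(c,u,v,T=None):
    # returns origin, dir in world
    x=(np.array(u)-c['cx'])/c['fx']; y=(np.array(v)-c['cy'])/c['fy']
    rd=np.hypot(x,y); s=rd
    for _ in range(30): s=rd/(1+c['k1']*s*s)
    k=1/(1+c['k1']*s*s)
    d=np.array([x*k,-y*k,-1.0])
    if 'eye' in c: return np.array(c['eye']),np.array(c['attitude']).reshape(3,3)@d
    M=T@np.array(c['mount']).reshape(4,4)
    return M[:3,3],M[:3,:3]@d
def onz(c,u,v,z,T=None):
    o,d=ray(c,u,v,T); return o+d*(z-o[2])/d[2]
def proj(c,p,T=None):
    if 'eye' in c: R=np.array(c['attitude']).reshape(3,3);o=np.array(c['eye'])
    else:
        M=T@np.array(c['mount']).reshape(4,4);R=M[:3,:3];o=M[:3,3]
    q=R.T@(np.array(p)-o); x=q[0]/-q[2]; y=-q[1]/-q[2]; k=1+c['k1']*(x*x+y*y)
    return np.array([c['fx']*x*k+c['cx'],c['fy']*y*k+c['cy']])
def T():
    s=telemetry.sense(); M=np.eye(4); M[:3,:3]=np.array(s['ee_rot']).reshape(3,3); M[:3,3]=s['tcp_pos']; return M
def snap(n,f):
    t=T(); c=capture(n); cv2.imwrite('pics/'+f+'.png',c['color'])
    import pickle; pickle.dump((c,t),open(f+'.pkl','wb')); return c,t
def load(f):
    import pickle; return pickle.load(open(f+'.pkl','rb'))
def shift(p):
    "TCP target world -> fractions"
    t=T(); return np.round(t[:3,:3].T@(np.array(p)-t[:3,3])/0.12,3)
E
python3 - <<'E'
from h import *
s=telemetry.sense(); print(s['time_s'],s['tcp_pos'],s['ee_rot'],s['gripper_width'])
for n in('scene','side','wrist'):
    c,t=snap(n,n+'0'); print(n,{k:v for k,v in c.items() if k!='color'})
E
```

```text
0.0 [0.23093112 0.58028814 0.29115165] [[ 9.29044258e-01 -3.69967934e-01 -7.03334434e-04]
 [-3.69968585e-01 -9.29041944e-01 -2.07667766e-03]
 [ 1.14876953e-04  2.18953710e-03 -9.99997596e-01]] 1.0018301093767852
scene {'fx': 607.0132662207415, 'fy': 607.0132662207415, 'cx': 316.46333981017335, 'cy': 245.39215371572766, 'k1': -0.18338747714938075, 'eye': array([-0.14773703, -1.04264891,  0.92617182]), 'attitude': array([[ 0.82275027,  0.32941246, -0.46321638],
       [-0.56833117,  0.4637996 , -0.67962461],
       [-0.00903725,  0.82242164,  0.56880662]])}
side {'fx': 583.641478682189, 'fy': 583.641478682189, 'cx': 314.30101549306477, 'cy': 235.25969066415502, 'k1': -0.0279761872775685, 'eye': array([-0.09835912, -1.05397527,  1.16643495]), 'attitude': array([[ 0.83552115,  0.38175679, -0.39517864],
       [-0.54916866,  0.55685474, -0.62315856],
       [-0.01783791,  0.73768188,  0.67491277]])}
wrist {'fx': 342.8579150794115, 'fy': 342.8579150794115, 'cx': 325.60606056666, 'cy': 242.81295664869995, 'k1': -0.053720828924697164, 'mount': array([[ 6.42397027e-04,  9.66011412e-01,  2.58498625e-01,
         6.92349416e-02],
       [ 9.99999644e-01, -7.61792826e-04,  3.61718615e-04,
        -5.22516978e-04],
       [ 5.46346708e-04,  2.58498301e-01, -9.66011558e-01,
        -9.32350986e-02],
       [ 0.00000000e+00,  0.00000000e+00,  0.00000000e+00,
         1.00000000e+00]])}
```

View pics/scene0.png

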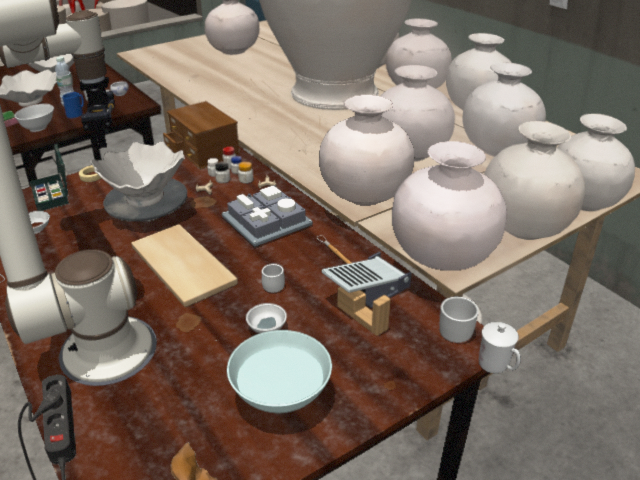

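View pics/side0.png

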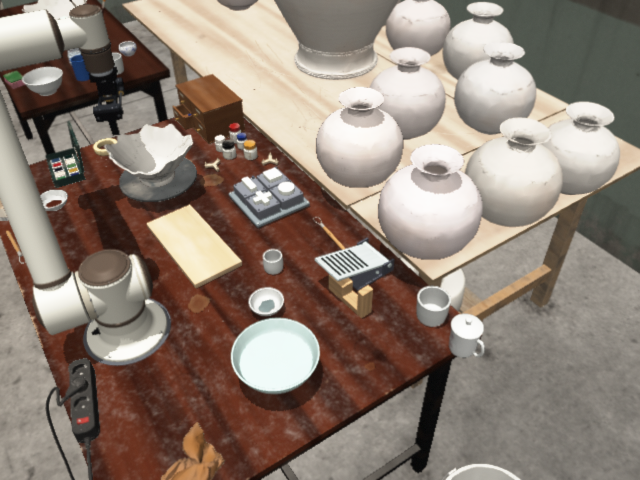

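The scene view shows the board near (267,215), the treadle near (365,272), the chock near (362,308) with its post at (380,312), the pot at (272,278), and the loop tool near (340,250). I need an enlarged crop for the details.

Run:
```python
from h import *
c,_=load('scene0'); d,_=load('side0')
for n,u,v,z in(('board',267,215,.05),('tread',365,272,.07),('post',380,298,.09),('pot',272,285,0),('tool',340,250,0)): print(n,onz(c,u,v,z).round(3))
a=cv2.resize(c['color'][170:340,210:410],None,fx=4,fy=4,interpolation=cv2.INTER_CUBIC)[:600]
cv2.imwrite('pics/c1.png',cv2.resize(c['color'][180:340,210:420],None,fx=3.75,fy=3.75,interpolation=cv2.INTER_CUBIC))
cv2.imwrite('pics/c2.png',cv2.resize(d['color'][160:320,210:420],None,fx=3.75,fy=3.75,interpolation=cv2.INTER_CUBIC))
```

```text
board [0.538 0.203 0.05 ]
tread [ 0.58  -0.175  0.07 ]
post [ 0.532 -0.287  0.09 ]
pot [ 0.42  -0.014  0.   ]
tool [0.645 0.01  0.   ]
```

View pics/c1.png

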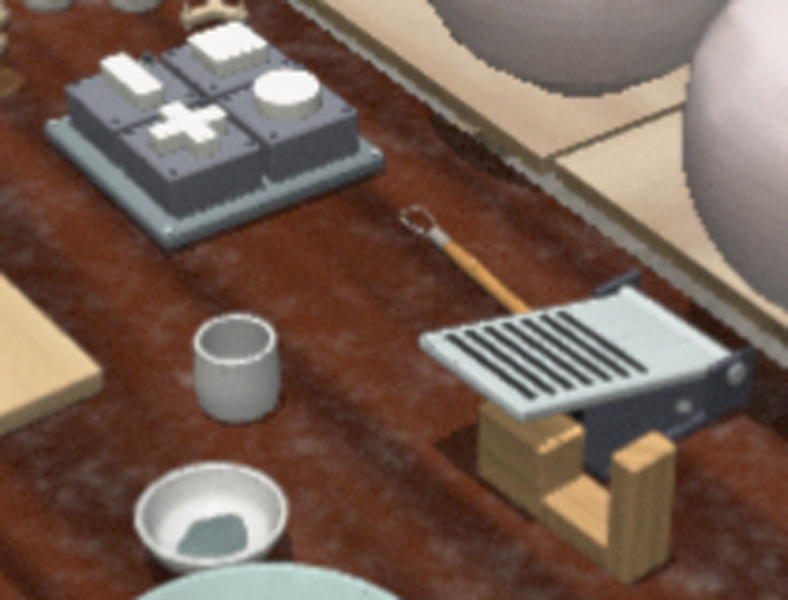

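View pics/c2.png

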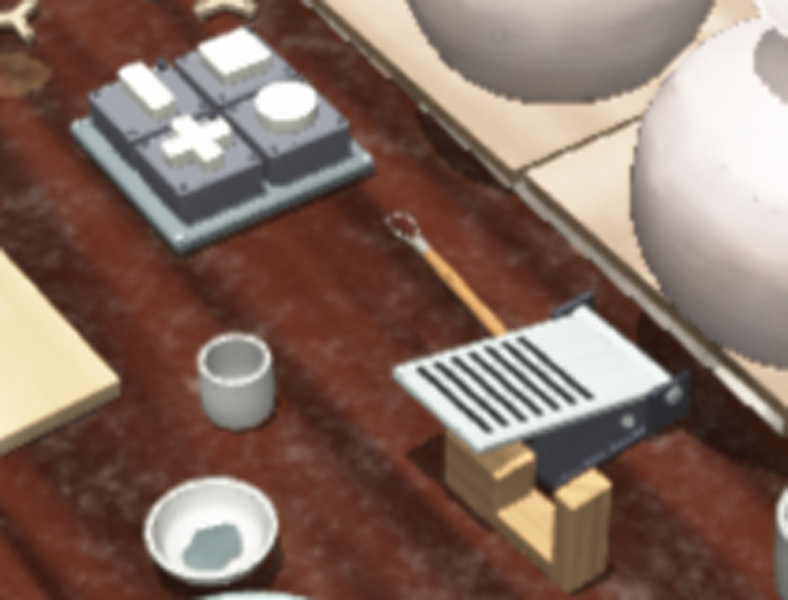

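The crops show, at 3.75x in c1: bar key (132,75), cross (188,122), square (228,45), round (288,88). The treadle nose corners are at (425,338) and (520,412). The chock post top is at about (642,452), with its block under the nose. The tool is well behind. I'll triangulate these.

Run:
```python
from h import *
c,_=load('scene0'); d,_=load('side0')
def tri(a,b):
    o1,d1=ray(c,210+a[0]/3.75,180+a[1]/3.75);o2,d2=ray(d,210+b[0]/3.75,160+b[1]/3.75)
    return o1,d1,o2,d2
P=dict(bar=((132,75),(147,85),.07),cross=((188,122),(195,138),.07),square=((228,40),(235,50),.07),round=((288,88),(287,100),.07),
noseL=((425,338),(397,370),.083),noseR=((520,412),(475,445),.083),hL=((627,290),(583,310),.038),hR=((735,350),(675,377),.038),
post=((642,448),(583,482),.09),gapbar_in=((560,485),(520,490),.02),blockFL=((483,405),(450,435),.056))
for n,(a,b,z) in P.items():
    o1,d1,o2,d2=tri(a,b)
    p1=o1+d1*(z-o1[2])/d1[2];p2=o2+d2*(z-o2[2])/d2[2]
    print(n,p1.round(3),p2.round(3))
```

```text
bar [0.514 0.279 0.07 ] [0.51  0.274 0.07 ]
cross [0.514 0.197 0.07 ] [0.508 0.191 0.07 ]
square [0.599 0.283 0.07 ] [0.594 0.275 0.07 ]
round [0.598 0.195 0.07 ] [0.595 0.191 0.07 ]
noseL [ 0.495 -0.127  0.083] [ 0.489 -0.132  0.083]
noseR [ 0.499 -0.219  0.083] [ 0.493 -0.222  0.083]
hL [ 0.67  -0.113  0.038] [ 0.664 -0.12   0.038]
hR [ 0.685 -0.204  0.038] [ 0.677 -0.214  0.038]
post [ 0.531 -0.292  0.09 ] [ 0.529 -0.295  0.09 ]
gapbar_in [ 0.524 -0.228  0.02 ] [ 0.529 -0.227  0.02 ]
blockFL [ 0.505 -0.174  0.056] [ 0.499 -0.184  0.056]
```

>>> drive_tool(
  series=[
    [0.5,0.28,0,0],
    [1,0.55,0,0],
    [1,0.55,0,0],
  ],
)

```text
time_s: 0.52
tcp_pos: [0.3197, 0.4722, 0.2922]
ee_rot: [[0.928, -0.373, -0.0], [-0.373, -0.928, -0.001], [-0.0, 0.001, -1.0]]
wrist_force: [0.2, -0.3, -0.9]
gripper_width: 0.998
```

>>> drive_tool(
  series=[
    [0.5,0.28,0,0],
    [1,0.55,0,0],
    [1,0.55,0,0],
  ],
)

```text
time_s: 0.9
tcp_pos: [0.4066, 0.3672, 0.2921]
ee_rot: [[0.928, -0.373, -0.0], [-0.373, -0.928, -0.0], [-0.0, 0.001, -1.0]]
wrist_force: [0.4, 0.8, 0.8]
gripper_width: 1.003
```

>>> drive_tool(
  series=[
    [0.5,0.28,0,0],
    [1,0.55,0,0],
    [1,0.55,0,0],
    [1,0.55,0,0],
  ],
)

```text
time_s: 1.4
tcp_pos: [0.4926, 0.2638, 0.2919]
ee_rot: [[0.929, -0.371, -0.0], [-0.371, -0.929, 0.0], [-0.0, 0.0, -1.0]]
wrist_force: [-0.4, 0.5, -0.5]
gripper_width: 1.0
```

Run:
```python
from h import *
c,t=snap('wrist','w1'); print(t.round(3))
s,_=load('scene0')
for n,u,v,z in(('teal far',325,350,.05),('jar1',459,330,.0),('jar2',499,362,0),('jarsm',266,325,0)): print(n,onz(s,u,v,z).round(3))
hsv=cv2.cvtColor(c['color'],cv2.COLOR_BGR2HSV)
m=((hsv[...,2]>200)&(hsv[...,1]<40)).astype(np.uint8)
n,l,st,ce=cv2.connectedComponentsWithStats(m)
for i in range(1,n):
    if st[i,4]>300: print(st[i],ce[i].round(1),onz(c,*ce[i],.07,t).round(4))
```

```text
[[ 0.929 -0.371 -0.     0.493]
 [-0.371 -0.929  0.     0.264]
 [-0.     0.    -1.     0.292]
 [ 0.     0.     0.     1.   ]]
teal far [ 0.367 -0.315  0.05 ]
jar1 [ 0.678 -0.398  0.   ]
jar2 [ 0.675 -0.521  0.   ]
jarsm [ 0.333 -0.131  0.   ]
[    0     0   200   111 11280] [67.2 36.5] [0.7319 0.4087 0.07  ]
[213  33 158 102 667] [293.5  78.3] [0.6238 0.2417 0.07  ]
[361  37  59 120 538] [393.2 108.8] [0.5691 0.1707 0.07  ]
[ 298   39  102   96 6179] [350.2  89.9] [0.5972 0.2    0.07  ]
[ 214   75   97   88 5200] [263.5 122.7] [0.6001 0.2802 0.07  ]
[ 94 100  46  47 588] [120.9 121.7] [0.6501 0.3982 0.07  ]
[ 353  130   62   82 2688] [386.7 170.4] [0.5212 0.1936 0.07  ]
[592 163  48  52 655] [611.9 187.8] [ 0.4283 -0.0029  0.07  ]
[ 266  194   66   42 1363] [299.  214.7] [0.513 0.283 0.07 ]
[  6 261  27  20 362] [ 17.1 269.8] [0.5689 0.5737 0.07  ]
[460 286  38  17 349] [482.4 296.5] [0.3684 0.144  0.07  ]
[309 353  55  13 406] [333.4 361.1] [0.3556 0.3102 0.07  ]
```

View pics/w1.png

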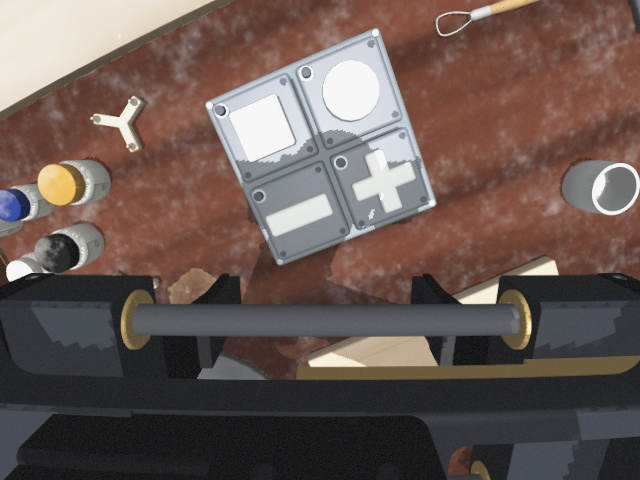

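The wrist view gives key centres of about round (.597,.198), square (.598,.281), bar (.512,.282) and cross (.514,.196). The board is square to the world axes. Next I'll move over to the chock.

>>> drive_tool(
  series=[
    [0.24,0.5,0,0],
    [0.48,1,0,0],
    [0.48,1,0,0],
  ],
)

```text
time_s: 1.82
tcp_pos: [0.5007, 0.1297, 0.2925]
ee_rot: [[0.929, -0.371, -0.0], [-0.371, -0.929, 0.0], [-0.0, -0.0, -1.0]]
wrist_force: [-0.4, 0.7, -0.3]
gripper_width: 0.998
```

>>> drive_tool(
  series=[
    [0.24,0.5,0,0],
    [0.48,1,0,0],
    [0.48,1,0,0],
  ],
)

```text
time_s: 2.2
tcp_pos: [0.5106, -0.003, 0.2923]
ee_rot: [[0.929, -0.371, 0.0], [-0.371, -0.929, 0.0], [0.0, -0.0, -1.0]]
wrist_force: [-0.1, 1.0, -0.3]
gripper_width: 1.003
```

>>> drive_tool(
  series=[
    [0.24,0.5,0,0],
    [0.48,1,0,0],
    [0.48,1,0,0],
  ],
)

```text
time_s: 2.58
tcp_pos: [0.5204, -0.1357, 0.292]
ee_rot: [[0.928, -0.371, 0.0], [-0.371, -0.928, -0.0], [0.0, 0.0, -1.0]]
wrist_force: [-0.1, -0.1, 0.5]
gripper_width: 1.002
```

>>> drive_tool(
  series=[
    [0.24,0.5,0,0.09],
    [0.48,1,0,0.18],
    [0.48,1,0,0.27],
    [0.48,1,0,0.36],
    [0.48,1,0,0.45],
    [0.48,1,0,0.54],
    [0.48,1,0,0.56],
    [0.48,1,0,0.56],
  ],
)

```text
time_s: 3.58
tcp_pos: [0.5301, -0.2654, 0.2922]
ee_rot: [[0.076, -0.997, 0.0], [-0.997, -0.076, 0.0], [-0.0, -0.0, -1.0]]
wrist_force: [-0.5, 0.9, 0.4]
gripper_width: 1.0
```

Run:
```python
from h import *
c,t=snap('wrist','w2'); print(t.round(3), telemetry.sense()['joints'])
```

```text
[[ 0.076 -0.997  0.     0.53 ]
 [-0.997 -0.076  0.    -0.265]
 [-0.    -0.    -1.     0.292]
 [ 0.     0.     0.     1.   ]] [-1.10009174e+01  1.89096375e+01 -4.26428997e+00 -1.54818095e-02
 -6.68165241e+01  1.53357941e+01]
```

View pics/w2.png

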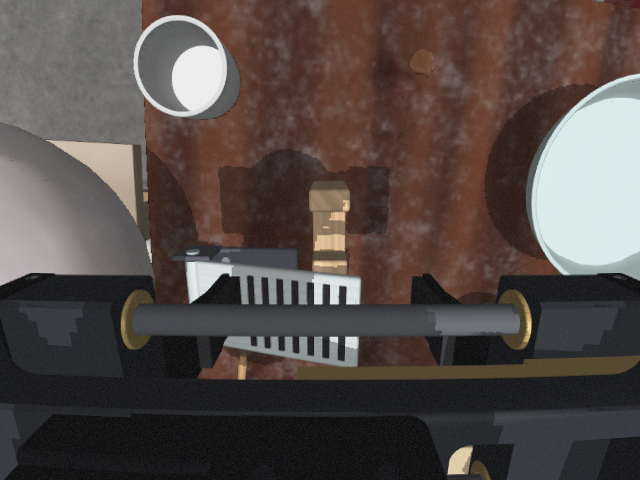

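Close view: the post top is at about (330,201), the low bar runs at columns 313–348 over rows 212–250, and the treadle nose edge runs from (360,278) to (357,366). The jar is at (185,70).

Run:
```python
from h import *
c,t=load('w2')
for n,u,v,z in(('post',330,201,.09),('postL',309.5,201,.09),('postR',350.5,201,.09),('bar0',331,216,.02),('bar1',330.5,248,.02),('noseR',360,278,.085),('noseL',357,366,.085),('jar',185,60,.069),('hingR',186,264,.038)):
    print(n,onz(c,u,v,z,t).round(4))
hsv=cv2.cvtColor(c['color'],cv2.COLOR_BGR2HSV)
m=((hsv[...,0]>12)&(hsv[...,0]<28)&(hsv[...,1]>60)&(hsv[...,2]>110)).astype(np.uint8); m[:170]=0;m[275:]=0;m[:,:290]=0;m[:,370:]=0
for v in range(180,272,6):
    x=np.flatnonzero(m[v]); print(v,x.min() if len(x) else 0,x.max() if len(x) else 0,end=' | ')
```

```text
post [ 0.5276 -0.2934  0.09  ]
postL [ 0.5453 -0.292   0.09  ]
postR [ 0.5099 -0.2947  0.09  ]
bar0 [ 0.5235 -0.2675  0.02  ]
bar1 [ 0.5212 -0.2316  0.02  ]
noseR [ 0.4938 -0.223   0.085 ]
noseL [ 0.4869 -0.1282  0.085 ]
jar [ 0.6603 -0.4024  0.069 ]
hingR [ 0.6754 -0.2069  0.038 ]
180 0 0 | 186 0 0 | 192 309 349 | 198 309 349 | 204 309 349 | 210 310 348 | 216 313 345 | 222 313 344 | 228 313 344 | 234 313 344 | 240 313 344 | 246 313 345 | 252 0 0 | 258 0 0 | 264 312 346 | 270 313 346 |
```

>>> drive_tool(
  series=[
    [0.228,0.034,0.1,0],
    [0.228,0.034,0.5,0],
    [0.228,0.034,0.9,0],
    [0.228,0.034,0.9,0],
  ],
)

```text
time_s: 4.12
tcp_pos: [0.5251, -0.2937, 0.1805]
ee_rot: [[0.073, -0.997, -0.009], [-0.997, -0.073, 0.003], [-0.004, 0.009, -1.0]]
wrist_force: [-0.4, 0.6, -0.2]
gripper_width: 1.001
```

>>> drive_tool(
  series=[
    [0,0,0.32,0],
    [0,0,0.64,0],
    [0,0,0.64,0],
  ],
)

```text
time_s: 4.5
tcp_pos: [0.5267, -0.2946, 0.1069]
ee_rot: [[0.073, -0.997, -0.003], [-0.997, -0.073, 0.001], [-0.001, 0.003, -1.0]]
wrist_force: [-0.2, 0.5, 0.8]
gripper_width: 1.002
```

>>> drive_tool(
  series=[
    [0,0,0,0],
    [0,0,0,0],
    [0,0,0,0],
    [0,0,0,0],
    [0,0,0,0],
    [0,0,0,0],
  ],
  fingers=20,
)

```text
time_s: 5.25
tcp_pos: [0.5272, -0.2953, 0.1076]
ee_rot: [[0.072, -0.997, 0.001], [-0.997, -0.072, -0.0], [0.0, -0.001, -1.0]]
wrist_force: [0.4, 0.0, 0.2]
gripper_width: 0.414
```

The opening of 36 mm matches the post, so it is gripped. Now I'll pull along tool +x.

>>> drive_tool(
  series=[
    [0,0,0,0],
    [0,0,0,0],
    [0.1,0,0,0],
    [0.22,0,0,0],
    [0.36,0,0,0],
    [0.5,0,0,0],
    [0.64,0,0,0],
    [0.78,0,0,0],
    [0.88,0,0,0],
    [0.88,0,0,0],
  ],
)

```text
time_s: 6.5
tcp_pos: [0.5346, -0.4027, 0.1077]
ee_rot: [[0.071, -0.997, 0.001], [-0.997, -0.071, -0.002], [0.002, -0.001, -1.0]]
wrist_force: [-0.7, -3.1, 2.1]
gripper_width: 0.411
```

Run:
```python
from h import *
c,t=snap('scene','s2'); print(t[:3,3],telemetry.sense()['gripper_width'])
cv2.imwrite('pics/c3.png',cv2.resize(c['color'][220:380,270:480],None,fx=3.5,fy=3.5,interpolation=cv2.INTER_CUBIC))
```

```text
[ 0.53456157 -0.40268137  0.10766445] 0.41406407507957943
```

View pics/c3.png

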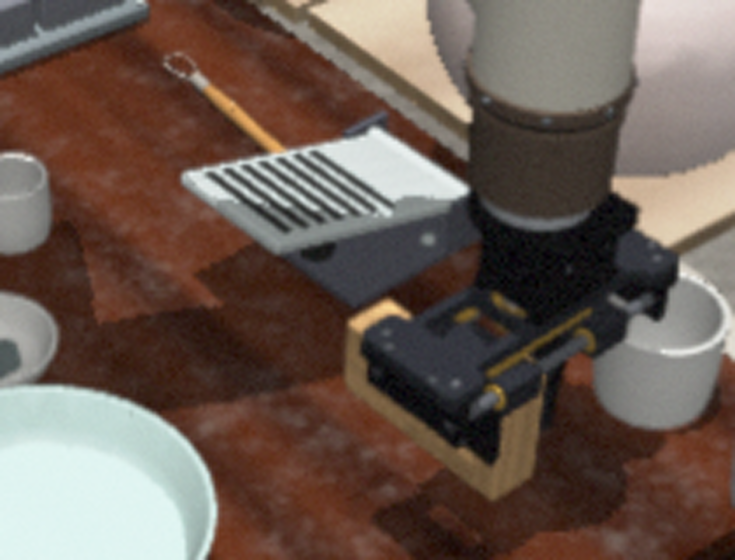

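The chock is fully out and upright at crop (440,400), clear of the treadle. Next: release, lift, and check clearance to the vases.

>>> drive_tool(
  series=[
    [0,0,0,0],
    [0,0,0,0],
    [0,0,0,0],
    [0,0,0,0],
  ],
  fingers=60,
)

```text
time_s: 7.05
tcp_pos: [0.5344, -0.4002, 0.1073]
ee_rot: [[0.072, -0.997, -0.0], [-0.997, -0.072, 0.0], [-0.0, 0.0, -1.0]]
wrist_force: [0.2, -0.1, 0.7]
gripper_width: 0.68
```

>>> drive_tool(
  series=[
    [0,0,-0.15,0],
    [0,0,-0.4,0],
    [0,0,-0.9,0],
    [0,0,-0.9,0],
  ],
)

```text
time_s: 7.55
tcp_pos: [0.537, -0.4021, 0.2237]
ee_rot: [[0.073, -0.997, 0.013], [-0.997, -0.073, -0.008], [0.009, -0.012, -1.0]]
wrist_force: [0.1, 0.7, -0.9]
gripper_width: 0.689
```

Run:
```python
from h import *
c,_=load('scene0'); d,_=load('side0')
for n,a,b in(('v1',(450,213),(430,205)),('v2',(366,152),(359,140)),('v1rimtop',(456,157),(437,163))):
    o1,d1=ray(c,*a);o2,d2=ray(d,*b)
    A=np.c_[d1,-d2]; s=np.linalg.lstsq(A,o2-o1,rcond=None)[0]; p=o1+d1*s[0];q=o2+d2*s[1]; print(n,p.round(3),q.round(3),'r~',55/607*np.linalg.norm(d1*s[0]))
```

```text
v1 [ 0.81  -0.208  0.166] [ 0.809 -0.206  0.167] r~ 0.1341289972331319
v2 [0.81  0.118 0.198] [0.811 0.118 0.197] r~ 0.15152888703229522
v1rimtop [ 0.772 -0.238  0.339] [ 0.774 -0.241  0.338] r~ 0.12284013580314454
```

>>> drive_tool(
  series=[
    [-0.3,0,0,0.09],
    [-0.6,0,0,0.18],
    [-1,0,0,0.27],
    [-1,0,0,0.36],
    [-1,0,0,0.45],
    [-1,0,0,0.54],
    [-1,0,0,0.63],
    [-1,0,0,0.72],
    [-1,0,0,0.82],
    [-1,0,0,0.82],
  ],
  fingers=0,
)

```text
time_s: 8.8
tcp_pos: [0.5257, -0.2807, 0.216]
ee_rot: [[-1.0, -0.004, 0.001], [-0.004, 1.0, -0.0], [-0.001, -0.0, -1.0]]
wrist_force: [0.3, 0.8, 0.6]
gripper_width: 0.005
```

>>> drive_tool(
  series=[
    [-0.05,0.5,0,0],
    [-0.1,1,0,0],
    [-0.1,1,0,0],
  ],
)

```text
time_s: 9.18
tcp_pos: [0.5379, -0.1576, 0.2161]
ee_rot: [[-1.0, -0.011, 0.001], [-0.011, 1.0, 0.0], [-0.001, 0.0, -1.0]]
wrist_force: [0.2, -1.3, 0.5]
gripper_width: 0.01
```

>>> drive_tool(
  series=[
    [-0.05,0.5,0,0],
    [-0.1,1,0,0],
    [-0.1,1,0,0],
  ],
)

```text
time_s: 9.55
tcp_pos: [0.5497, -0.0382, 0.2159]
ee_rot: [[-1.0, -0.01, 0.001], [-0.01, 1.0, 0.0], [-0.001, 0.0, -1.0]]
wrist_force: [-0.3, -0.6, 0.5]
gripper_width: 0.004
```

>>> drive_tool(
  series=[
    [-0.05,0.5,0,0],
    [-0.1,1,0,0],
    [-0.1,1,0,0],
  ],
)

```text
time_s: 9.93
tcp_pos: [0.5616, 0.0813, 0.2156]
ee_rot: [[-1.0, -0.008, 0.001], [-0.008, 1.0, 0.0], [-0.001, 0.0, -1.0]]
wrist_force: [0.1, -0.6, -0.0]
gripper_width: 0.005
```

>>> drive_tool(
  series=[
    [-0.05,0.5,0,0],
    [-0.1,1,0,0],
    [-0.1,1,0,0],
    [-0.1,1,0,0],
  ],
)

```text
time_s: 10.42
tcp_pos: [0.5725, 0.1978, 0.2152]
ee_rot: [[-1.0, -0.002, -0.001], [-0.002, 1.0, -0.001], [0.001, -0.001, -1.0]]
wrist_force: [-0.6, 0.4, -1.3]
gripper_width: 0.003
```

Run:
```python
from h import *
t=T(); print(t.round(4)); print(shift([.597,.198,.145]))
c,t=load('w1')
for n,u,v in(('round',350,91),('square',263,127),('cross',384,180),('bar',300,215)): print(n,onz(c,u,v,.07,t).round(4))
```

```text
[[-1.000e+00 -2.300e-03 -1.000e-03  5.725e-01]
 [-2.300e-03  1.000e+00 -7.000e-04  1.978e-01]
 [ 1.000e-03 -7.000e-04 -1.000e+00  2.152e-01]
 [ 0.000e+00  0.000e+00  0.000e+00  1.000e+00]]
[-0.205  0.001  0.584]
round [0.5964 0.2006 0.07  ]
square [0.597  0.2821 0.07  ]
cross [0.514  0.1987 0.07  ]
bar [0.5124 0.2822 0.07  ]
```

>>> drive_tool(
  series=[
    [-0.205,0,0.2,0],
    [-0.205,0,0.45,0],
    [-0.205,0,0.58,0],
    [-0.205,0,0.64,0],
    [-0.205,0,0.69,0],
    [-0.205,0,0.73,0],
    [-0.205,0,0.73,0],
    [-0.205,0,0.73,0],
  ],
)

```text
time_s: 11.42
tcp_pos: [0.5974, 0.199, 0.1301]
ee_rot: [[-1.0, -0.004, 0.002], [-0.004, 1.0, -0.0], [-0.002, -0.0, -1.0]]
wrist_force: [-2.1, -4.2, 8.1]
gripper_width: 0.005
```

>>> drive_tool(
  series=[
    [0,0,0.02,0],
    [0,0,0.02,0],
    [0,0,0.02,0],
  ],
)

```text
time_s: 11.8
tcp_pos: [0.5974, 0.1991, 0.1299]
ee_rot: [[-1.0, -0.004, 0.002], [-0.004, 1.0, -0.001], [-0.002, -0.001, -1.0]]
wrist_force: [-7.1, -3.6, 18.4]
gripper_width: 0.004
```

>>> drive_tool(
  series=[
    [0,0,-0.2,0],
    [0,0,-0.4,0],
    [0,0.3,-0.4,0],
    [0,0.68,-0.4,0],
    [0,0.68,-0.4,0],
    [0,0.68,-0.2,0],
    [0,0.68,-0.1,0],
    [0,0.68,-0.05,0],
    [0,0.68,0,0],
    [0,0.68,0,0],
  ],
)

```text
time_s: 13.05
tcp_pos: [0.5965, 0.2807, 0.13]
ee_rot: [[-1.0, -0.004, 0.001], [-0.004, 1.0, -0.001], [-0.001, -0.001, -1.0]]
wrist_force: [-9.2, -2.3, 18.7]
gripper_width: 0.003
```

>>> drive_tool(
  series=[
    [0,0,0,0],
    [0,0,0,0],
  ],
)

```text
time_s: 13.3
tcp_pos: [0.5965, 0.2807, 0.13]
ee_rot: [[-1.0, -0.004, 0.001], [-0.004, 1.0, -0.0], [-0.001, -0.0, -1.0]]
wrist_force: [-9.3, -1.4, 17.1]
gripper_width: 0.004
```

Now the bar: x from .5965 to .5125, i.e. +0.70 along tool x.

>>> drive_tool(
  series=[
    [0,0,-0.2,0],
    [0,0,-0.4,0],
    [0.3,0,-0.4,0],
    [0.7,0,-0.4,0],
    [0.7,0,-0.4,0],
    [0.7,0,-0.2,0],
    [0.7,0,-0.1,0],
    [0.7,0,-0.05,0],
    [0.7,0,0,0],
    [0.7,0,0,0],
  ],
)

```text
time_s: 14.55
tcp_pos: [0.5133, 0.2808, 0.1298]
ee_rot: [[-1.0, -0.004, 0.002], [-0.004, 1.0, -0.001], [-0.002, -0.001, -1.0]]
wrist_force: [-8.2, -2.9, 22.1]
gripper_width: 0.007
```

>>> drive_tool(
  series=[
    [0,0,0,0],
    [0,0,0,0],
  ],
)

```text
time_s: 14.8
tcp_pos: [0.5133, 0.2807, 0.1298]
ee_rot: [[-1.0, -0.004, 0.002], [-0.004, 1.0, -0.0], [-0.002, -0.0, -1.0]]
wrist_force: [-8.8, -3.4, 22.8]
gripper_width: 0.006
```

>>> drive_tool(
  series=[
    [0,0,-0.3,0],
    [0,0,-0.8,0],
    [-0.5,-0.5,-1,0],
    [-0.5,-0.9,-1,0],
    [-0.5,-0.9,-1,0],
  ],
)

```text
time_s: 15.42
tcp_pos: [0.5745, 0.1697, 0.2462]
ee_rot: [[-1.0, 0.002, 0.002], [0.002, 1.0, 0.001], [-0.002, 0.001, -1.0]]
wrist_force: [-0.3, -0.3, -0.1]
gripper_width: 0.006
```

Run:
```python
from h import *
c,t=snap('wrist','w3'); print(t.round(3))
# pins visible? project board area
print([proj(c,p,t).round(0) for p in([.597,.199,.07],[.597,.281,.07],[.512,.282,.07],[.514,.197,.07])])
e,_=snap('scene','s3')
a=cv2.resize(e['color'][175:250,215:315],None,fx=5,fy=5,interpolation=cv2.INTER_CUBIC)
b=cv2.resize(c['color'],(400,300)) 
cv2.imwrite('pics/c4.png',np.vstack([np.pad(a,((0,0),(0,140),(0,0))),c['color'][:220]]))
```

```text
[[-1.     0.002  0.002  0.574]
 [ 0.002  1.     0.001  0.17 ]
 [-0.002  0.001 -1.     0.246]
 [ 0.     0.     0.     1.   ]]
[array([359., 268.]), array([457., 267.]), array([469., 164.]), array([359., 166.])]
```

View pics/c4.png

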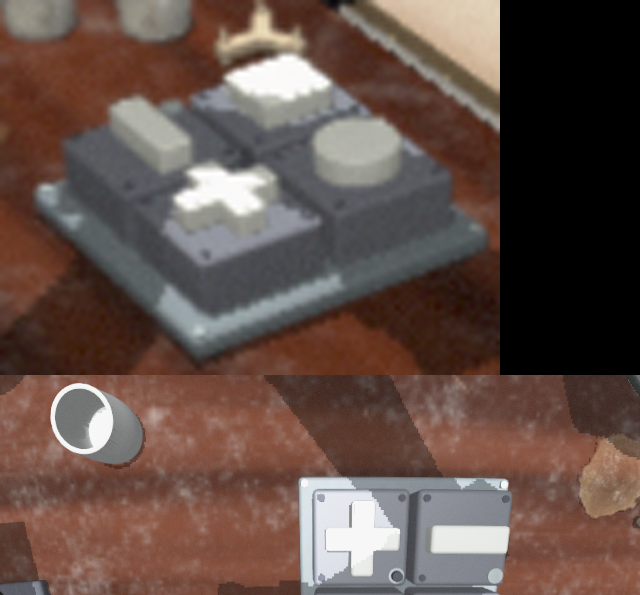

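Only the cross pin, at (397,576), is still proud; the bar pin at (495,576) is sunk. All three presses hit a hard stop at full depth. Now the treadle.

>>> drive_tool(
  series=[
    [0.08,-0.5,0,0],
    [0.15,-0.955,0,0],
    [0.15,-0.955,0,0],
  ],
)

```text
time_s: 15.9
tcp_pos: [0.5546, 0.0567, 0.2453]
ee_rot: [[-1.0, -0.001, -0.001], [-0.001, 1.0, -0.0], [0.001, -0.0, -1.0]]
wrist_force: [0.5, 0.5, 0.5]
gripper_width: 0.006
```

>>> drive_tool(
  series=[
    [0.08,-0.5,0,0],
    [0.15,-0.955,0,0],
    [0.15,-0.955,0,0],
  ],
)

```text
time_s: 16.27
tcp_pos: [0.5376, -0.0575, 0.2453]
ee_rot: [[-1.0, -0.0, -0.0], [-0.0, 1.0, -0.0], [0.0, -0.0, -1.0]]
wrist_force: [0.0, 0.3, 0.2]
gripper_width: 0.003
```

>>> drive_tool(
  series=[
    [0.08,-0.5,0,0],
    [0.15,-0.955,0.3,0],
    [0.15,-0.955,0.5,0],
    [0.15,-0.955,0.5,0],
  ],
)

```text
time_s: 16.77
tcp_pos: [0.5198, -0.1699, 0.1834]
ee_rot: [[-1.0, -0.004, -0.005], [-0.004, 1.0, 0.0], [0.005, 0.0, -1.0]]
wrist_force: [0.1, -0.5, 0.6]
gripper_width: 0.003
```

Run:
```python
from h import *
print(T().round(4)); print(shift([.522,-.174,.115]))
c,t=snap('scene','s4'); w,tw=snap('wrist','w4')
a=cv2.resize(c['color'][190:350,200:400],None,fx=3,fy=3,interpolation=cv2.INTER_CUBIC)
cv2.imwrite('pics/c5.png',a)
```

```text
[[-1.000e+00 -3.700e-03 -4.500e-03  5.198e-01]
 [-3.700e-03  1.000e+00  4.000e-04 -1.699e-01]
 [ 4.500e-03  4.000e-04 -1.000e+00  1.834e-01]
 [ 0.000e+00  0.000e+00  0.000e+00  1.000e+00]]
[-0.021 -0.034  0.57 ]
```

View pics/c5.png

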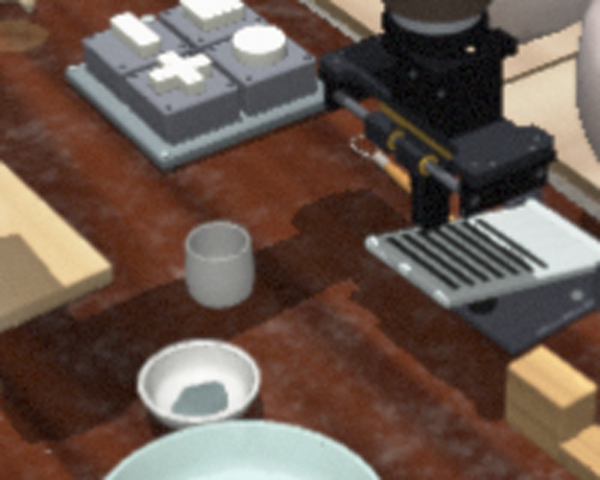

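The fingertips hover over the ribbed nose, centred, and the other things look undisturbed. Pressing down.

>>> drive_tool(
  series=[
    [-0.02,-0.03,0.15,0],
    [-0.02,-0.03,0.27,0],
    [-0.02,-0.03,0.34,0],
    [-0.02,-0.03,0.4,0],
    [-0.02,-0.03,0.46,0],
    [-0.02,-0.03,0.52,0],
    [-0.02,-0.03,0.57,0],
    [-0.02,-0.03,0.6,0],
    [-0.02,-0.03,0.6,0],
  ],
)

```text
time_s: 18.0
tcp_pos: [0.5203, -0.1744, 0.1171]
ee_rot: [[-1.0, -0.005, -0.006], [-0.005, 1.0, -0.001], [0.006, -0.001, -1.0]]
wrist_force: [-11.2, 3.2, 25.8]
gripper_width: 0.003
```

>>> drive_tool(
  series=[
    [0,0,0.025,0],
    [0,0,0.025,0],
    [0,0,0.025,0],
  ],
)

```text
time_s: 18.38
tcp_pos: [0.5202, -0.1744, 0.1167]
ee_rot: [[-1.0, -0.006, -0.006], [-0.006, 1.0, -0.002], [0.006, -0.002, -1.0]]
wrist_force: [-16.0, 5.9, 40.6]
gripper_width: 0.01
```

Run:
```python
from h import *
c,t=snap('scene','s5')
p=load('s4')[0]['color']
cv2.imwrite('pics/c6.png',np.vstack([cv2.resize(i[250:325,315:425],None,fx=4,fy=4,interpolation=cv2.INTER_CUBIC) for i in(p,c['color'])]))
```

```text
(no output)
```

View pics/c6.png

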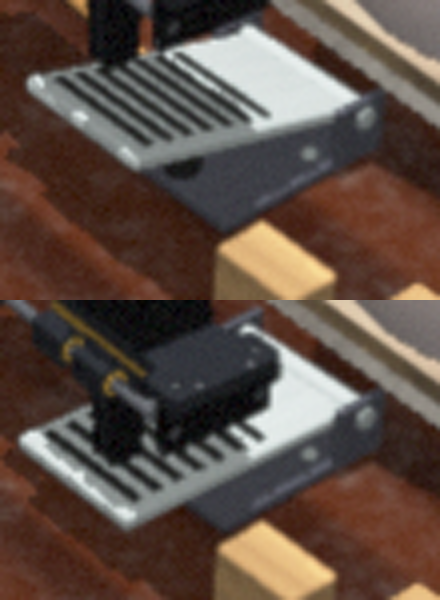

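The treadle is down at its stop: +15 N gave only 0.4 mm more. Now I'll raise it gently and check the chock and treadle.

>>> drive_tool(
  series=[
    [0,0,-0.06,0],
    [0,0,-0.12,0],
    [0,0,-0.18,0],
    [0,0,-0.24,0],
    [0,0,-0.3,0],
    [0,0,-0.36,0],
    [0,0,-0.5,0],
    [0,0,-0.75,0],
    [0,0,-1,0],
    [0,0,-1,0],
  ],
)

```text
time_s: 19.68
tcp_pos: [0.5233, -0.1745, 0.2328]
ee_rot: [[-1.0, -0.003, 0.005], [-0.003, 1.0, -0.0], [-0.005, -0.001, -1.0]]
wrist_force: [-0.8, 0.7, -0.3]
gripper_width: 0.004
```

>>> drive_tool(
  series=[
    [0.2,0.4,-0.2,0],
    [0.2,0.9,-0.3,0],
    [0.2,0.9,-0.3,0],
    [0.2,0.9,-0.3,0],
    [0.2,0.9,-0.3,0],
  ],
)

```text
time_s: 20.3
tcp_pos: [0.4978, -0.0675, 0.2654]
ee_rot: [[-1.0, -0.001, -0.002], [-0.001, 1.0, -0.0], [0.002, -0.0, -1.0]]
wrist_force: [0.4, 0.4, -0.8]
gripper_width: 0.004
```

Run:
```python
from h import *
c,t=snap('scene','s6'); s=telemetry.sense(); print(s['time_s'],s['wrist_force'],t[:3,3])
a=cv2.resize(c['color'][180:340,210:420],None,fx=3.75,fy=3.75,interpolation=cv2.INTER_CUBIC)
cv2.imwrite('pics/c7.png',a)
```

```text
20.35 [ 0.39687107 -0.82214063  1.05492219] [ 0.49775859 -0.06751776  0.26543867]
```

View pics/c7.png

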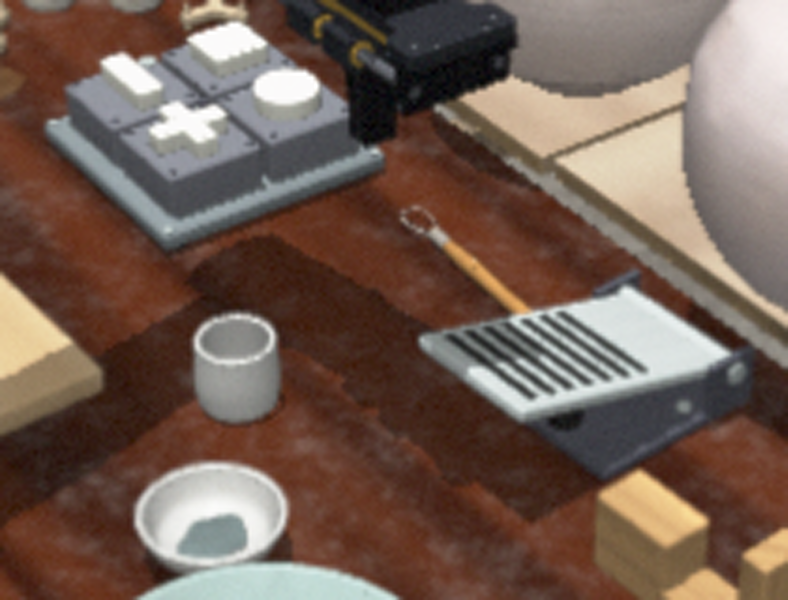

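```bash
python3 -c "
from h import *
order.finish_job()"
```

```text
the job is handed in; nothing more can be done
```

The job is done in the order asked and handed in at about 20 s on the robot's clock, of the 58 s allowed.

- **Chock:** I gripped it by the post and drew it about 107 mm straight out from under the treadle. It was released upright, and the last picture shows it standing clear.
- **Keys:** I pressed round, then square, then bar. Each went to a hard stop about 10 mm down, at roughly 18–23 N on the wrist.
- **Tell-tale pins:** the wrist camera showed the bar pin sunk and the cross pin still proud. I did not see the round and square pins up close, so for those two I rely on the depth and force of the presses.
- **Treadle:** I pushed it to its stop, where 15 N more gave only 0.4 mm more travel. The wrist reading reached 40.6 N vertically on the fingertips, the highest of the job. That is just over the 40 N limit for the arm and gripper body; the pictures show only the fingertips on the plate. I then let it up slowly, and the last picture shows it back at rest.
- **Other things on the bench:** the pot and loop tool look unmoved in the last picture. It does not show the jar, which I last saw undisturbed while drawing out the chock. The arm ended clear of everything.

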